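Third hand for the accumulator cover of a valve body

ROBOT

A 6-joint arm with a two-finger parallel gripper is mounted at the origin on the work surface. World frame = base frame: x ahead of the robot, y to its left, z up, the work surface at z = 0. Lengths are in m, angles in rad, forces in N, time in s.
With the tool pointing down it reaches from about 0.35 to 0.85 m from the base axis. Payload 8.1 kg.
Tool frame: the origin (TCP) lies between the finger pads, 19 mm behind the fingertips; this is the grasp point; z points along the fingers, y is the line along which they close (so a half turn about z gives the same grasp; the last joint's range is limited). The gripper opens to 85 mm and grips with 20 to 120 N. Pads are 22 mm wide; open, the fingers measure 114 mm over their backs; the gripper's body (76 mm by 85 mm) begins 54 mm behind the grasp point. The pads swing forward as they close: fully open they stand 13 mm farther back than shut.
Start: joints at [-1.317, 0.13, 1.488, -0, 1.523, -0.085], TCP at [0.199, -0.566, 0.25] pointing down, gripper open.
Joint ranges: [-2.96, 2.96], [-0.89, 2.26], [0.02, 2.5], [-1.34, 4.48], [0, 2.73], [-2.66, 2.66]. Speed limits (rad/s): [2.39, 2.39, 2.79, 3.14, 3.14, 3.14].

INTERFACE

Orientations are given as a unit quaternion [x, y, z, w].
In Python, from workcell import r, cams gives the robot as it stands. The module is installed in compiled form; this text tells all that it offers.
- The arm moves only by the shell command python3 -m handwheel 'ROWS' [OPENING] [FORCE]. ROWS is a JSON object whose one key "plan" holds one flat list of numbers, 4 for each row, row after row: the shift along the world's x, y, z in m, then the turn about the world's z in rad. A call has exactly 5 rows; each row shifts and turns the commanded pose from where the row before left it; what a row does not reach is not made up. A row lasts 1/10 s, in which the tool goes at most 50 mm and 8.59 degrees, less where a joint would pass 70% of its speed; a pose out of reach is approached as far as the arm can. A call with a gripper value outside its range is refused whole. OPENING is the closure, from -1 (fully open) to 1 (shut), set as the call begins (- or left out, the last holds). The fingers move at their own pace and stop on an object; FORCE is the grip in N (left out, the last holds). Time passes only in rows, so rows that do not move let the fingers close, or fill a call up. It gives the time, the measured TCP pose, the force, the opening and the grip force at its end, in the units of the state.
- r.state(): the state, without advancing time (a new reading comes with each control period).
- cams.capture(name): name is "side" or "top" or "wrist"; returns (picture, depth): 420x560x3 uint8, red, green, blue; 420x560 float32, m along the optical axis (not along the pixel's ray), 0 where there is no reading.
- cams.calibration(name): a dict with "camera_matrix" (3x3 intrinsics, pixels), "k1" (the pictures are not rectified: a ray, as slopes to the right and down, at radius r is drawn at 1 + k1 r^2 times it, then the intrinsics apply), "origin" and "attitude" of the camera in the world; the wrist camera has in their place "hand_eye" (4x4, takes a point from camera to tool coordinates, whose origin is the TCP and whose axes are the flange's). Camera axes: x right, y down, z forward; pixel columns grow to the right and rows downward; lengths in m; the calibration is good to about 2 mm. A picture is of the moment at which its call begins: read the wrist's pose just before it. calibration takes no time and is no camera call.
- r.close_job(): hands the job in; it is judged then, once.
The state is a dict: "t": time; "qpos": joint angles; "joint_velocities": joint speeds; "joint_efforts": joint torques, N m; "tool_pos": TCP position; "orientation": TCP orientation; "contact_force": force on the tool from outside, world axes, zero at the start; "wrist_torque": the same for the moment, N m; "finger_gap": finger opening in m; "finger_force": force on a finger pad.
Only numpy, scipy, OpenCV 4.12 (cv2) and the standard library are available. Lean on these libraries where they do the work, as an engineer would, in place of code of your own. Each camera call takes 0.05 s, during which the arm holds its last target. There are 200 camera calls.

TASK

Pick up the aluminium accumulator cover from its mat and lean it in place on the pad of the tilted valve body, its two slots down on the brass guide studs, so that it rests by itself on the four spring pistons when you let go. Then, with the fingers closed, press squarely and gently on the round boss in its middle, clear of the screw holes, so that it goes down level against its springs until the screws can catch, and hold it there with a steady push of about 15 N (12 to 20 N) while I start them: hold for a few seconds and finish while still holding. Leave everything else on the bench as it lies.

Things in the scene. Friction and masses are not known exactly. Their poses are not given: they have to be found in the camera images.
- cover: bright aluminium cover, 110 long (its x) x 62 wide (its y) x 14 mm thick, about 0.24 kg, lying flat, right side up, on the left or right one of two black rubber mats (3 mm thick). Origin: centre of its underside; z out of its top face. Its side edges are free to grip across the 62 mm; four screw holes lie near them.
- boss (a point): on the cover: centre of the top of the round, darker machined boss in the middle of its top face, 36 mm across, 3 mm high; this point is 17 mm above the cover's origin.
- slots (a point): on the cover: midway between the inner ends of the two open slots in its -x end edge, 45 mm from the cover's origin along -x. Slots 12 mm wide, 10 mm deep in from the edge, right through the thickness, centred at y = +-18 mm.
- valve_body: brown valve body casting, 220 x 170 mm, fixed in a blue bench stand, its face tilted 40 degrees from level, facing up and towards the robot. Origin: centre of its raised aluminium pad (62 mm in y, 110 mm in x, rigid, 8 mm above the brown face), 130 mm above the bench; x up the slope, y left, z out of the pad. With the cover home its frame lies straight out along z from this one.
- studs (a point): on the pad: midway between the feet of the two fixed brass guide studs, at x = -49, y = +-18 mm of the valve body. Studs 8 mm thick, standing 26 mm out of the pad along z. The cover is home when the inner ends of its slots rest on them.
- pistons (a point): 8 mm out from the pad's centre: level of the tops of four white spring pistons, 20 mm across, at x = +-26, y = +-19 mm of the valve body. They hold the leaning cover 8 mm off the pad, push back with about 5 N in all at first and 2 N more per mm; a push of 15 N leaves a gap of about 2.5 mm, over 20 N brings the cover onto the rigid pad.
- upper_edge (a point): on the valve body at x = 70 mm: the row of four fixed solenoids along its upper edge, at y = +-62 and +-95 mm, 24 mm across, standing up to 22 mm above the pad. Beside the pad, lower down, the brown face is clear for fingers out to y = +-105 mm.
- separator: the other plate: a plain dark steel separator plate, 130 x 64 x 5 mm, loose, flat on one of the two black rubber mats; bystander
- solenoid0: loose solenoid standing on the left mat, 24 mm across, 44 mm tall; bystander (origin: centre of underside)
- solenoid1: as solenoid0
- solenoid2: as solenoid0
- screwdriver: blue screwdriver lying on the bench before the right mat, about 200 mm; bystander
- grease_tub: white tub of assembly grease, 80 mm across, 75 mm tall, red brush handle up to 135 mm; bystander
- bar_clamp: one-hand bar clamp lying on the bench before the left mat, 300 x 110 x 24 mm; bystander
There are look-alikes about, which are no part of the job. There is more than one size of the cover; the one meant has the size given above.

How it is judged:
By the outcome, as a careful person would: the job done as asked, in the order asked, and still so for the second after the job is handed in, while the arm keeps its last pose, push and grip.
It also fails if it takes over 54 s, if anything falls off the work surface, if the arm or the gripper's body presses on something with over 40 N, if the wrist force passes 120 N, or if a joint passes its speed limit or range.

## Working session

There is one attempt and no reset: what is moved stays moved. The work goes in short steps, Python scripts to look and compute and a shell command to move; the robot and the scene stay as the last step left them, time stands still between calls to the robot, and variables do not carry over. Pictures are saved under pics/ and viewed, at most 10 in all, crops included, and the job is handed in when it is done.

```bash
mkdir -p pics
cat > h.py <<'E'
import numpy as np, cv2
from scipy.spatial.transform import Rotation as R
from workcell import r, cams
def pose(name, st=None):
    c=cams.calibration(name); K=np.array(c["camera_matrix"]); k1=c["k1"]
    if name=="wrist":
        T=np.eye(4); T[:3,:3]=R.from_quat(st["orientation"]).as_matrix(); T[:3,3]=st["tool_pos"]
        T=T@np.array(c["hand_eye"])
        return K,k1,T[:3,:3],T[:3,3]
    A=np.array(c["attitude"]); 
    A=A if A.shape==(3,3) else R.from_quat(A).as_matrix()
    return K,k1,A,np.array(c["origin"])
def ray(uv,P):
    K,k1,A,o=P
    d=cv2.undistortPoints(np.array([[uv]],float),K,np.array([k1,0,0,0,0.]))[0,0]
    return o,A@np.array([d[0],d[1],1])
def at_z(uv,P,z):
    o,d=ray(uv,P); return o+d*(z-o[2])/d[2]
def at_d(uv,P,depth):
    o,d=ray(uv,P); return o+d*depth
def tri(rs):
    M=np.zeros((3,3));b=np.zeros(3)
    for o,d in rs:
        d=d/np.linalg.norm(d);Q=np.eye(3)-np.outer(d,d);M+=Q;b+=Q@o
    return np.linalg.solve(M,b)
def proj(p,P):
    K,k1,A,o=P
    q=A.T@(np.array(p)-o); 
    return cv2.projectPoints(q.reshape(1,1,3),np.zeros(3),np.zeros(3),K,np.array([k1,0,0,0,0.]))[0][0,0]
def snap(name,tag):
    st=r.state(); im,d=cams.capture(name)
    cv2.imwrite(f"pics/{tag}.png",im[:,:,::-1]); np.savez(f"pics/{tag}.npz",im=im,d=d,**{k:np.array(st[k]) for k in("tool_pos","orientation")})
    return st,im,d
E
python3 - <<'E'
from h import *
for n in("top","side"):
    st,im,d=snap(n,n); P=pose(n); print(n,P)
print(cams.calibration("wrist")); print(r.state())
E
```

```text
top (array([[412.01996943,   0.        , 282.37553011],
       [  0.        , 412.01996943, 203.87275217],
       [  0.        ,   0.        ,   1.        ]]), -0.037589509990298885, array([[ 0.00159715, -0.9925638 ,  0.12171501],
       [-0.99995321, -0.00274644, -0.00927535],
       [ 0.00954066, -0.1216945 , -0.99252175]]), array([ 0.38741485, -0.01496388,  1.1562079 ]))
side (array([[467.97545123,   0.        , 280.62711078],
       [  0.        , 467.97545123, 213.10139509],
       [  0.        ,   0.        ,   1.        ]]), -0.15065057415464086, array([[-0.78820377, -0.36252074,  0.49730627],
       [-0.61535611,  0.47537803, -0.6287707 ],
       [-0.00846606, -0.80161989, -0.59777411]]), array([-0.12341762,  0.78916584,  0.91428882]))
{'camera_matrix': array([[375.23880755,   0.        , 285.0438944 ],
       [  0.        , 375.23880755, 202.88071623],
       [  0.        ,   0.        ,   1.        ]]), 'k1': -0.08391234879657865, 'hand_eye': array([[-5.28874297e-05, -9.57629274e-01, -2.88003769e-01,
         7.39285377e-02],
       [ 9.99999966e-01,  2.33845265e-05, -2.613
[... 231 characters left out ...]
ay([-1.31739421e+00,  1.31106816e-01,  1.48916127e+00,  8.12336379e-06,
        1.52297134e+00, -8.54182385e-02]), 'joint_velocities': array([ 0.00230815, -0.00199334, -0.00329085, -0.00025884, -0.00189496,
       -0.00121396]), 'joint_efforts': array([ 3.17229578e-04, -5.70950675e+01, -5.01942122e+01, -2.49708928e-04,
        8.19239620e-03,  6.44803958e-05]), 'tool_pos': array([ 0.19932508, -0.56544667,  0.24904164]), 'orientation': array([ 9.85684082e-01,  1.68600750e-01, -6.50339528e-05, -8.20823999e-04]), 'contact_force': array([ 0.33704521,  0.43623612, -0.5084278 ]), 'wrist_torque': array([ 0.02172525, -0.00546895, -0.05750618]), 'finger_force': 0.0, 'finger_gap': 0.08582812410857016}
```

View pics/top.png

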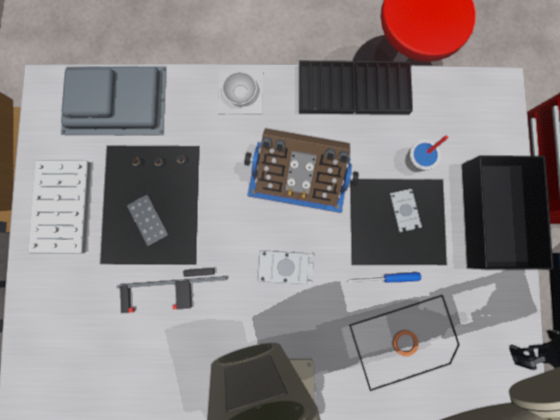

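View pics/side.png

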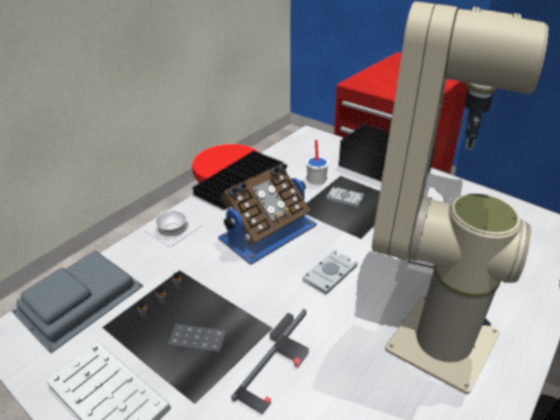

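The top view shows the cover on the right mat near px (405,210), with a larger look-alike cover on the bare bench at (287,267). The valve body is near (302,170), turned slightly, and the separator is on the left mat at (147,219). I'll enlarge the cover and the valve body.

Run:
```python
from h import *
im=cv2.imread("pics/top.png")
a=cv2.resize(im[180:240,375:435],(400,400),interpolation=cv2.INTER_CUBIC)
b=cv2.resize(im[120:220,240:360],(480,400),interpolation=cv2.INTER_CUBIC)[:,40:440]
cv2.imwrite("pics/c1.png",np.hstack([a,b]))
d=np.load("pics/top.npz")["d"];P=pose("top")
for uv in [(405,210),(400,200),(390,245),(430,240),(287,267),(302,170),(150,219)]:
    print(uv,at_d(uv,P,d[uv[1],uv[0]]).round(4))
```

```text
(405, 210) [ 0.5107 -0.3684  0.0181]
(400, 200) [ 0.5386 -0.3548  0.0196]
(390, 245) [ 0.4135 -0.3264  0.0067]
(430, 240) [ 0.4275 -0.4408  0.0045]
(287, 267) [ 0.3533 -0.0384  0.0233]
(302, 170) [ 0.5993 -0.074   0.1332]
(150, 219) [0.4847 0.3453 0.0058]
```

View pics/c1.png

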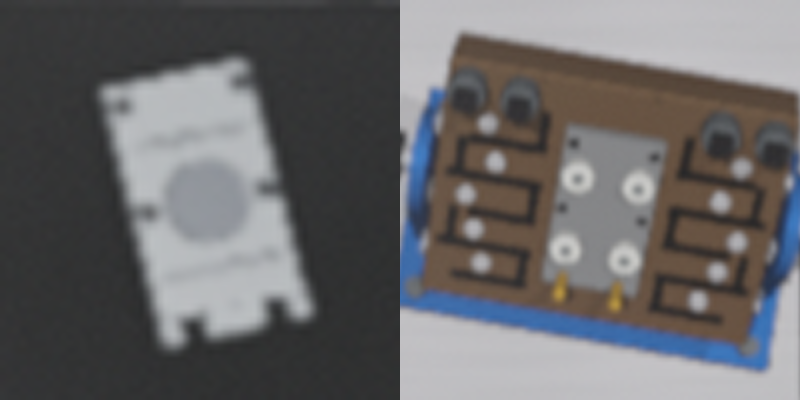

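The crop shows the cover's slots on the lower edge at px about (407,229) and (416,227), facing the robot, with the boss at about (406,210). The pad has its studs on the lower edge and is yawed clockwise. I'll move the wrist camera over the cover and take pictures from two places.

```bash
python3 -m handwheel '{"plan":[0.04,0.025,0,-0.03,0.04,0.025,0,-0.03,0.04,0.025,0,-0.03,0.04,0.025,0,-0.03,0.04,0.025,0,0]}' -1 60
python3 -m handwheel '{"plan":[0.04,0.025,0,0,0.04,0.025,0,0,0.04,0.025,-0.02,0,0,0,-0.02,0,0,0,0,0]}'
python3 -c "
from h import *
print(snap('wrist','w1')[0]['tool_pos'])"
python3 -m handwheel '{"plan":[0.02,0.02,0,0,0.02,0.02,0,0,0,0.02,0,0,0,0,0,0,0,0,0,0]}'
python3 -c "
from h import *
print(snap('wrist','w2')[0]['tool_pos'])
a=cv2.imread('pics/w1.png');b=cv2.imread('pics/w2.png')
cv2.imwrite('pics/w12.png',np.hstack([cv2.resize(a,(400,300),interpolation=3),cv2.resize(b,(400,300),interpolation=3)]))"
```

```text
t: 0.6
tool_pos: [0.4006, -0.4395, 0.2496]
orientation: [0.994, 0.108, -0.0, -0.0]
contact_force: [-0.1, -1.4, -0.3]
finger_gap: 0.0854
finger_force: 0.0
t: 1.1
tool_pos: [0.5178, -0.3639, 0.206]
orientation: [0.994, 0.111, -0.003, -0.003]
contact_force: [-1.3, -1.3, -0.5]
finger_gap: 0.0851
finger_force: 0.0
[ 0.51780699 -0.36387058  0.20597727]
t: 1.65
tool_pos: [0.5582, -0.3076, 0.2118]
orientation: [0.994, 0.109, 0.0, 0.001]
contact_force: [0.6, -0.0, -0.2]
finger_gap: 0.0849
finger_force: 0.0
[ 0.55815936 -0.30761905  0.21176054]
```

View pics/w12.png

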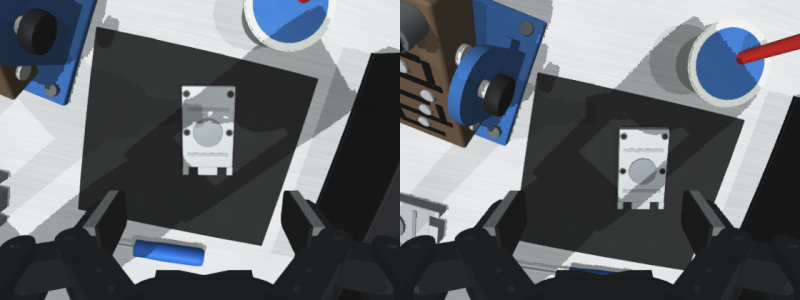

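The cover shows clearly in both wrist views. Its outline is about (254–330, 118–245) in full-resolution w1, slots toward the fingers and nearly square to the tool. I'll extract corners and triangulate.

```bash
cat > cov.py <<'E'
from h import *
def cover(tag,box):
    z=np.load(f"pics/{tag}.npz"); g=cv2.cvtColor(z["im"],cv2.COLOR_RGB2GRAY)
    x0,y0,x1,y1=box; m=np.zeros_like(g); m[y0:y1,x0:x1]=(g[y0:y1,x0:x1]>75)*255
    m=cv2.morphologyEx(m,cv2.MORPH_CLOSE,np.ones((3,3)))
    c=max(cv2.findContours(m,0,1)[0],key=cv2.contourArea)
    P=pose("wrist",dict(tool_pos=z["tool_pos"],orientation=z["orientation"]))
    return c[:,0].astype(float),P,z["d"]
E
python3 - <<'E'
from cov import *
res=[]
for t,box in(("w1",(240,105,345,260)),("w2",(290,165,385,305))):
    c,P,d=cover(t,box)
    q=np.array([cv2.undistortPoints(c[:,None],P[0],np.array([P[1],0,0,0,0.]))[:,0]])[0]
    # rect on plane z=.017
    w=np.array([at_z(u,P,0.017)[:2] for u in c],np.float32)
    rc=cv2.minAreaRect(w*1000); print(t,len(c),"rect mm",rc)
    bp=cv2.boxPoints(rc)/1000
    i=np.argsort(bp[:,0]); far=bp[i[2:]].mean(0); near=bp[i[:2]].mean(0); v=far-near
    print("far",far,"near",near,"yaw",np.arctan2(v[1],v[0]),"mid",(far+near)/2)
    res.append(ray(proj([*((far+near)/2),.017],P),P))
    u=proj([*((far+near)/2),.017],P); p=at_d(u,P,d[int(round(u[1])),int(round(u[0]))]);print("depth pt",p,u)
print("tri",tri(res))
E
```

```text
w1 425 rect mm ((513.6561889648438, -370.397216796875), (111.44744110107422, 62.906394958496094), 12.472962379455566)
far [ 0.5680647  -0.35836205] near [ 0.45924765 -0.38243237] yaw 0.21769455 mid [ 0.51365614 -0.3703972 ]
depth pt [ 0.51460447 -0.370145    0.02083773] [290.78480065 185.43084997]
w2 388 rect mm ((514.58251953125, -370.09222412109375), (111.98666381835938, 63.11638641357422), 12.45830249786377)
far [ 0.5692574  -0.35801286] near [ 0.45990765 -0.3821716 ] yaw 0.21743816 mid [ 0.5145825 -0.3700922]
depth pt [ 0.5161404  -0.369059    0.02129026] [339.13396652 238.41413411]
tri [ 0.51304678 -0.37078641  0.01349422]
```

The outline measures 111.5 x 63 mm, so this is the right cover. Its centre is (0.514, -0.370) and its yaw is 0.2175, matching the tool's present yaw. Before picking it up, I'll view the valve body from two places.

```bash
python3 -m handwheel '{"plan":[0,0.04,0.04,0,0,0.04,0.03,0,0,0.04,0.02,0,0,0.04,0,0,0,0.03,0,0]}'
python3 -m handwheel '{"plan":[0.01,0.02,0,0,0,0,0,0,0,0,0,0,0,0,0,0,0,0,0,0]}'
python3 -c "
from h import *
print(snap('wrist','v1')[0]['tool_pos'])"
python3 -m handwheel '{"plan":[0.03,0.02,0,0,0.03,0.02,0,0,0,0,0,0,0,0,0,0,0,0,0,0]}'
python3 -c "
from h import *
print(snap('wrist','v2')[0]['tool_pos'])
a=cv2.imread('pics/v1.png');b=cv2.imread('pics/v2.png')
cv2.imwrite('pics/v12.png',np.hstack([cv2.resize(a,(400,300),interpolation=3),cv2.resize(b,(400,300),interpolation=3)]))"
```

```text
t: 2.2
tool_pos: [0.5587, -0.1207, 0.2979]
orientation: [0.994, 0.109, 0.001, 0.001]
contact_force: [0.7, -0.2, 0.0]
finger_gap: 0.0854
finger_force: 0.0
t: 2.7
tool_pos: [0.5682, -0.1026, 0.2958]
orientation: [0.994, 0.108, -0.0, 0.0]
contact_force: [0.2, -0.1, -0.5]
finger_gap: 0.0858
finger_force: 0.0
[ 0.56819809 -0.10255967  0.29577932]
t: 3.25
tool_pos: [0.6281, -0.0619, 0.2958]
orientation: [0.994, 0.109, -0.0, 0.0]
contact_force: [-0.1, -0.9, 0.3]
finger_gap: 0.0855
finger_force: 0.0
[ 0.6280703  -0.06193289  0.29582014]
```

View pics/v12.png

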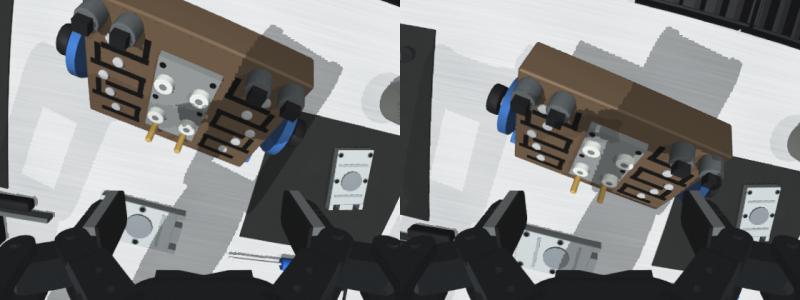

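Both views show the pad with its four pistons and two studs, at about px (255,135) in v1 and (285,220) in v2 at full resolution. I'll enlarge them.

Run:
```python
from h import *
a=cv2.imread('pics/v1.png')[70:220,190:310];b=cv2.imread('pics/v2.png')[160:310,230:350]
f=lambda x:cv2.resize(x,None,fx=3.333,fy=3.333,interpolation=3)
i=np.hstack([f(a),f(b)]); print(i.shape); cv2.imwrite('pics/v3.png',i)
```

```text
(500, 800, 3)
```

View pics/v3.png

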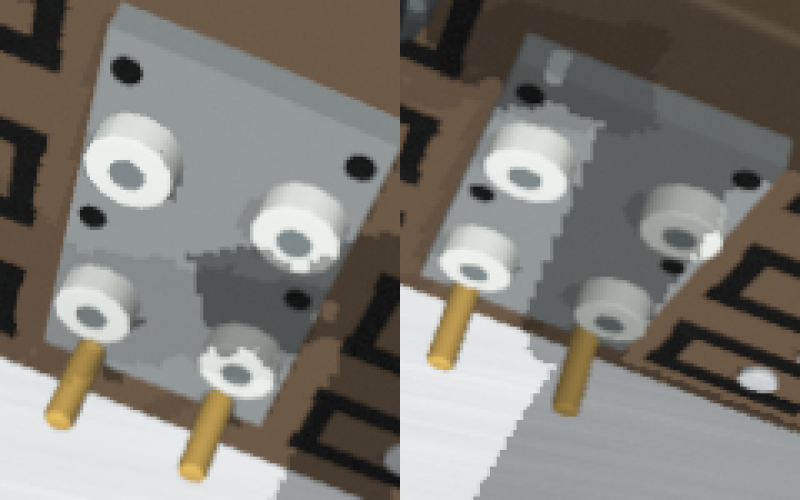

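Run:
```python
from h import *
from scipy.optimize import least_squares
s=3.3333
M=np.array([[26,19,8],[26,-19,8],[-26,19,8],[-26,-19,8],[-49,18,26],[-49,-18,26]])/1000
U={'v1':(np.array([[127,174],[293,242],[91,317],[237,373],[60,421],[194,471]])+.5)/s-.5+[190,70],
   'v2':(np.array([[125,178],[281,238],[74,272],[207,323],[41,361],[167,408]])+.5)/s-.5+[230,160]}
Ps={}
for t in U:
    z=np.load(f"pics/{t}.npz");Ps[t]=pose("wrist",dict(tool_pos=z["tool_pos"],orientation=z["orientation"]))
def fr(p,tilt): return (R.from_euler('z',p[3])*R.from_euler('y',-tilt)).as_matrix()
def f(p,ts,tilt=None):
    tl=p[4] if len(p)>4 else np.radians(40); A=fr(p,tl)
    return np.concatenate([proj(A@m+p[:3],Ps[t])-u for t in ts for m,u in zip(M,U[t])])
p0=[.6,-.074,.13,-.15]
for ts in(['v1'],['v2'],['v1','v2']):
    for q in (p0,p0+[.7]):
        o=least_squares(f,q,args=(ts,)); print(ts,o.x.round(4),"rms",np.sqrt(np.mean(o.fun**2)).round(3))
for i in range(6):
    print(i,tri([ray(U[t][i],Ps[t]) for t in U]).round(4))
P=pose("top");p=least_squares(f,p0,args=(['v1','v2'],)).x
print([proj(fr(p,np.radians(40))@m+p[:3],P).round(1).tolist() for m in M])
```

```text
['v1'] [ 0.5936 -0.0694  0.128  -0.1659] rms 0.309
['v1'] [ 0.5938 -0.0695  0.1291 -0.1661  0.7047] rms 0.298
['v2'] [ 0.5928 -0.0699  0.1277 -0.1747] rms 0.481
['v2'] [ 0.5936 -0.0698  0.1299 -0.1735  0.7086] rms 0.453
['v1', 'v2'] [ 0.5938 -0.0696  0.1297 -0.1698] rms 0.474
['v1', 'v2'] [ 0.5941 -0.0696  0.1309 -0.1694  0.7111] rms 0.406
0 [ 0.6119 -0.0535  0.1545]
1 [ 0.6055 -0.0908  0.1553]
2 [ 0.5723 -0.0465  0.1202]
3 [ 0.5658 -0.0838  0.1199]
4 [ 0.5434 -0.0427  0.1166]
5 [ 0.5387 -0.0785  0.1198]
[[294.1, 163.5], [309.2, 166.1], [291.0, 181.5], [305.7, 184.0], [289.5, 192.7], [303.4, 195.1]]
```

Valve pose: origin (0.594, -0.070, 0.130), yaw -0.170, and the fitted tilt agrees with 40°. Next I pick the cover 5 mm to the slot side of its middle.

```bash
python3 -m handwheel '{"plan":[-0.017,-0.044,0,0,-0.017,-0.044,0,0,-0.017,-0.044,0,0,-0.017,-0.044,0,0,-0.017,-0.044,0,0]}'
python3 -m handwheel '{"plan":[-0.017,-0.044,0,0,-0.017,-0.044,-0.03,0,0,-0.001,-0.045,0,0,0,-0.045,0,0,0,-0.045,0]}'
python3 -m handwheel '{"plan":[0,0,-0.04,0,0,0,-0.03,0,0,0,-0.02,0,0,0,0,0,0,0,0,0]}'
```

```text
t: 3.8
tool_pos: [0.5418, -0.2833, 0.2966]
orientation: [0.994, 0.109, 0.0, 0.0]
contact_force: [1.6, 0.4, 0.2]
finger_gap: 0.0852
finger_force: 0.0
t: 4.3
tool_pos: [0.5101, -0.3667, 0.1333]
orientation: [0.994, 0.108, 0.001, 0.001]
contact_force: [-0.1, -0.3, 0.7]
finger_gap: 0.0853
finger_force: 0.0
t: 4.8
tool_pos: [0.5109, -0.3659, 0.0448]
orientation: [0.994, 0.109, 0.0, 0.0]
contact_force: [0.8, -0.5, 0.4]
finger_gap: 0.0859
finger_force: 0.0
```

```bash
python3 -m handwheel '{"plan":[-0.002,-0.005,-0.01,0,0,0,-0.010,0,0,0,-0.006,0,0,0,0,0,0,0,0,0]}'
python3 -m handwheel '{"plan":[0,0,0,0,0,0,0,0,0,0,0,0,0,0,0,0,0,0,0,0]}' 1 40
python3 -m handwheel '{"plan":[0,0,0,0,0,0,0,0,0,0,0,0,0,0,0,0,0,0,0,0]}'
```

```text
t: 5.3
tool_pos: [0.5092, -0.3703, 0.0178]
orientation: [0.994, 0.109, -0.0, -0.0]
contact_force: [0.3, 0.0, 0.2]
finger_gap: 0.0852
finger_force: 0.0
t: 5.8
tool_pos: [0.5098, -0.3708, 0.0187]
orientation: [0.994, 0.109, 0.0, 0.0]
contact_force: [-0.7, 0.6, 6.0]
finger_gap: 0.0611
finger_force: 45.6
t: 6.3
tool_pos: [0.5097, -0.3708, 0.0187]
orientation: [0.994, 0.109, 0.0, 0.0]
contact_force: [0.2, 0.6, 5.1]
finger_gap: 0.0612
finger_force: 45.6
```

Gripped at a 61 mm gap. I'll lift, turn to the valve's yaw and go to the approach point.

```bash
python3 -m handwheel '{"plan":[0,0,0.02,0,0,0,0.045,0,0,0,0.045,0,0,0,0.045,0,0,0,0.045,0]}'
python3 -m handwheel '{"plan":[0,0.02,0.045,0,0.01,0.04,0.035,-0.08,0.011,0.04,0,-0.1,0.011,0.04,0,-0.1,0.011,0.04,0,-0.1]}'
python3 -m handwheel '{"plan":[0.011,0.04,0,0,0,0.04,0,0,0,0.04,0,0,0,0,0,0,0,0,0,0]}'
python3 -c "
from h import *
s=r.state();print(s['tool_pos'],R.from_quat(s['orientation']).as_euler('zyx'),s['contact_force'])
snap('wrist','g1')"
```

```text
t: 6.8
tool_pos: [0.5085, -0.3699, 0.2185]
orientation: [0.994, 0.109, -0.001, -0.001]
contact_force: [1.7, -0.1, -1.9]
finger_gap: 0.0608
finger_force: 45.1
t: 7.3
tool_pos: [0.5513, -0.1919, 0.2946]
orientation: [0.997, -0.083, -0.001, -0.0]
contact_force: [1.2, 0.4, -2.7]
finger_gap: 0.0608
finger_force: 45.1
t: 7.8
tool_pos: [0.5621, -0.0726, 0.2944]
orientation: [0.997, -0.079, -0.001, 0.0]
contact_force: [-0.1, -0.2, -3.7]
finger_gap: 0.0609
finger_force: 45.2
[ 0.56212778 -0.07255869  0.29444015] [ 1.58988577e-01 -1.54819669e-03  3.14158255e+00] [-0.11727614 -0.19654396 -3.72515319]
```

View pics/g1.png

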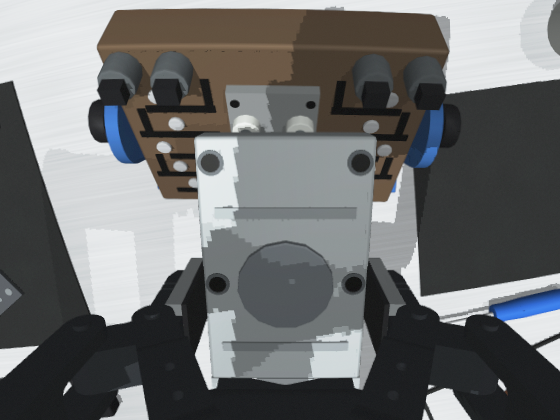

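The view shows the cover level and square in the grip, boss at (286,284), with the pad and upper pistons ahead at (273,110). I'll lower to the approach point, ease the grip, then move in along the pad normal so that the upper end touches first and the cover swings in the pads.

```bash
python3 -m handwheel '{"plan":[0.001,0.004,-0.04,-0.012,0.001,0.004,-0.04,0,0,0,-0.023,0,0,0,0,0,0,0,0,0]}' 1 20
python3 -m handwheel '{"plan":[0.0032,-0.0005,-0.0038,0,0.0032,-0.0005,-0.0038,0,0.0032,-0.0005,-0.0038,0,0,0,0,0,0,0,0,0]}'
python3 -m handwheel '{"plan":[0.0032,-0.0005,-0.0038,0,0.0032,-0.0005,-0.0038,0,0,0,0,0,0,0,0,0,0,0,0,0]}'
python3 -c "
from h import *
s=r.state();o=np.array([.594,-.0696,.130]);A=(R.from_euler('z',-.17)*R.from_euler('y',-np.radians(40))).as_matrix()
print(A.T@(s['tool_pos']-[0,0,.0087]-o)*1000,A.T@s['contact_force'],s['wrist_torque'])
snap('wrist','g2');snap('side','s2')
a=cv2.imread('pics/g2.png');b=cv2.imread('pics/s2.png')[140:290,180:380]
cv2.imwrite('pics/g2s.png',np.hstack([cv2.resize(a,(400,300)),cv2.resize(b,(400,300),interpolation=3)]))"
```

```text
t: 8.35
tool_pos: [0.5643, -0.0666, 0.1925]
orientation: [0.996, -0.087, -0.0, 0.0]
contact_force: [-1.0, -0.1, -3.0]
finger_gap: 0.0609
finger_force: 45.2
t: 8.85
tool_pos: [0.5742, -0.067, 0.1809]
orientation: [0.996, -0.086, -0.0, -0.0]
contact_force: [0.6, 0.3, -2.9]
finger_gap: 0.0609
finger_force: 45.2
t: 9.35
tool_pos: [0.5781, -0.0675, 0.1726]
orientation: [0.996, -0.086, -0.003, -0.0]
contact_force: [-13.1, 1.8, 2.6]
finger_gap: 0.0605
finger_force: 47.3
[ 9.45267278 -0.65523892 36.26528115] [-8.45511689 -0.42885848 10.55320161] [ 0.21936534  1.9496545  -0.05936859]
```

View pics/g2s.png

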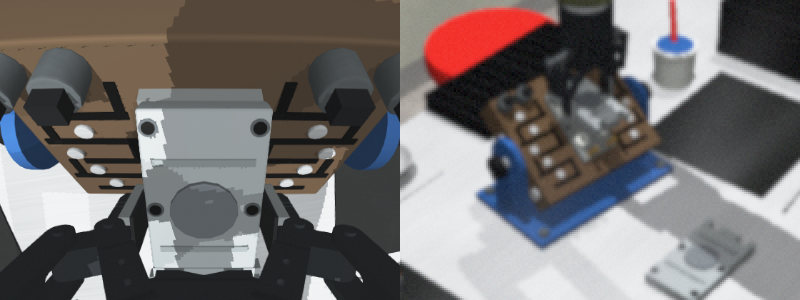

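The side view shows the cover reaching the upper pad, and in the wrist view its far end now sits nearer the camera, so it has begun to swing. Grip force stayed at 45 N, so I'll ease it with a smaller closure and measure the tilt from depth.

```bash
cat > tilt.py <<'E'
from h import *
import sys
o=np.array([.594,-.0696,.130]);A=(R.from_euler('z',-.17)*R.from_euler('y',-np.radians(40))).as_matrix()
def tilt(tag,pts):
    z=np.load(f"pics/{tag}.npz");P=pose("wrist",dict(tool_pos=z["tool_pos"],orientation=z["orientation"]))
    W=[]
    for u,v in pts:
        d=z["d"][v-2:v+3,u-2:u+3]; d=d[d>0]
        if len(d): W.append(at_d((u,v),P,np.median(d)))
    W=np.array(W);c=W.mean(0);n=np.linalg.svd(W-c)[2][2];n*=np.sign(n[2])
    nv=A.T@n; nt=R.from_euler('z',.17).apply(n)
    print(tag,"pitch deg",np.degrees(np.arctan2(-nt[0],nt[2])).round(1),"roll",np.degrees(np.arcsin(nt[1])).round(1),"resid",np.abs((W-c)@n).max().round(4),"centre valve",(A.T@(c-o)*1000).round(1))
E
python3 -c "
from tilt import *
tilt('g1',[(240,180),(330,180),(230,215),(340,215),(220,330),(350,330),(286,195),(286,230)])
tilt('g2',[(230,170),(340,170),(220,215),(355,215),(215,320),(350,320),(290,180),(290,240)])"
python3 -m handwheel '{"plan":[0,0,0,0,0,0,0,0,0,0,0,0,0,0,0,0,0,0,0,0]}' -0.35 20
```

```text
g1 pitch deg -0.2 roll -0.2 resid 0.0007 centre valve [100.1  -9.3 130.2]
g2 pitch deg 7.4 roll 0.1 resid 0.0003 centre valve [38.2 -2.3 28.3]
t: 9.95
tool_pos: [0.578, -0.0675, 0.1725]
orientation: [0.996, -0.086, -0.003, -0.0]
contact_force: [-12.8, 1.3, 3.2]
finger_gap: 0.0605
finger_force: 47.3
```

```bash
python3 -c "
from tilt import *
z=np.load('pics/g1.npz');P=pose('wrist',dict(tool_pos=z['tool_pos'],orientation=z['orientation']))
g=z['im'].mean(2)
def tool(uv,d): return R.from_quat(z['orientation']).inv().apply(at_d(uv,P,d)-z['tool_pos'])*1000
for uv in [(286,284),(210,162.5),(360.5,162.5),(217,284.5),(353.5,284.5)]:
    n=z['d'][int(uv[1])-12:int(uv[1])+13,int(uv[0])-12:int(uv[0])+13]; print(uv,tool(uv,np.median(n[n>0])).round(1))
for v in (200,230,250):
    e=np.abs(np.diff(g[v,180:400])); print(v,180+np.argsort(e)[-5:])
"
```

```text
(286, 284) [ 6.7  1.6 -2.5]
(210, 162.5) [ 51.4 -24.2  -0.2]
(360.5, 162.5) [51.4 26.7 -0.2]
(217, 284.5) [  5.2 -24.3  -0.3]
(353.5, 284.5) [ 5.1 26.9 -0.1]
200 [237 236 397 386 387]
230 [201 214 370 209 199]
250 [255 369 314 200 201]
```

The wrist camera reads 1.4 mm off in tool y, because the gripped cover should sit centred. The true pad centre is therefore about 2 mm left of the cover now. I'll back off, shift, then swing the cover about its upper edge.

```bash
python3 -m handwheel '{"plan":[-0.0016,0.0023,0.0023,0,0,0,0,0,0.0014,-0.0002,-0.006,0,0.0014,-0.0002,-0.006,0,0,0,0,0]}' -0.4 20
python3 -m handwheel '{"plan":[0.0018,-0.0003,-0.0037,0,0.0018,-0.0003,-0.0037,0,0,0,0,0,0,0,0,0,0,0,0,0]}'
python3 -c "
from tilt import *
s,_,_=snap('wrist','g3')
print('grip valve',A.T@(s['tool_pos']-[0,0,.0087]-o)*1000,'F',A.T@s['contact_force'])
tilt('g3',[(230,190),(340,190),(230,215),(345,215),(290,195)])"
```

```text
t: 10.45
tool_pos: [0.5818, -0.0662, 0.1634]
orientation: [0.996, -0.087, -0.0, 0.0]
contact_force: [-4.1, -0.1, 2.8]
finger_gap: 0.0609
finger_force: 48.2
t: 10.95
tool_pos: [0.5847, -0.0666, 0.1562]
orientation: [0.996, -0.086, -0.001, -0.0]
contact_force: [-8.1, 1.6, 4.4]
finger_gap: 0.0612
finger_force: 49.7
grip valve [ 3.81746198  1.34701436 19.60792022] F [-3.5295871   0.21222248  8.68851355]
g3 pitch deg 26.6 roll 0.3 resid 0.0001 centre valve [57.5 -0.6 14.8]
```

View pics/g3.png

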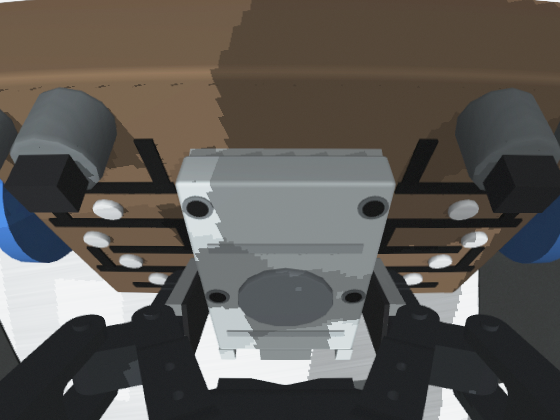

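The cover is now at 26.6° and centred on the pad: the pad's upper edge spans 190–382 px, the cover 178–395 px. I'll keep swinging it.

```bash
python3 -m handwheel '{"plan":[0.0024,-0.0004,-0.0043,0,0,0,0,0,0.0024,-0.0004,-0.0043,0,0,0,0,0,0,0,0,0]}'
python3 -c "
from tilt import *
s,_,_=snap('wrist','g4')
print('grip valve',A.T@(s['tool_pos']-[0,0,.0087]-o)*1000,'F',A.T@s['contact_force'],s['finger_gap'])
tilt('g4',[(240,225),(340,225),(240,205),(335,205),(290,215)])"
```

```text
t: 11.5
tool_pos: [0.5891, -0.0673, 0.1481]
orientation: [0.996, -0.087, -0.001, -0.0]
contact_force: [-11.6, 1.1, 9.6]
finger_gap: 0.0608
finger_force: 53.7
grip valve [ 2.09762984  1.39480796 10.5594735 ] F [-2.73310624 -0.83278534 14.85858757] 0.06075830341845422
g4 pitch deg 8.0 roll 0.4 resid 0.0015 centre valve [60.8 -1.  13.4]
```

```bash
cat > prof.py <<'E'
from tilt import *
def prof(tag,cols=(240,286,335),rows=range(190,345,8)):
    z=np.load(f"pics/{tag}.npz");P=pose("wrist",dict(tool_pos=z["tool_pos"],orientation=z["orientation"]))
    for u in cols:
        print(tag,u,[ (A.T@(at_d((u,v),P,float(np.median(z["d"][v-1:v+2,u-1:u+2])))-o)*1000).round(0).astype(int)[[0,2]].tolist() for v in rows])
E
python3 -c "
from prof import *
prof('g4')"
```

```text
g4 240 [[63, 7], [63, 9], [63, 12], [63, 14], [60, 15], [56, 15], [51, 15], [47, 16], [42, 16], [39, 17], [33, 17], [26, 17], [20, 17], [16, 19], [13, 21], [-3, 19], [-12, 20], [-19, 21], [-32, 22], [-189, -10]]
g4 286 [[62, 6], [63, 9], [63, 12], [63, 14], [59, 15], [56, 15], [51, 15], [48, 16], [43, 16], [38, 17], [32, 17], [26, 17], [26, 20], [21, 21], [14, 21], [6, 22], [-4, 22], [-19, 21], [-32, 22], [-43, 23]]
g4 335 [[63, 7], [63, 10], [63, 12], [62, 14], [59, 15], [56, 15], [51, 15], [47, 16], [42, 16], [38, 17], [32, 17], [26, 17], [20, 18], [13, 18], [5, 19], [-3, 19], [-12, 20], [-19, 21], [-32, 22], [-45, 23]]
```

Depth shows the cover at X≈+7 mm, 4° short of parallel, with its lower end below the stud tips, so the studs are in the slots. I'll slide it down the slope onto the studs.

```bash
python3 -m handwheel '{"plan":[-0.0013,0.0002,0.0015,0,-0.0015,0.0003,-0.0013,0,-0.0015,0.0003,-0.0013,0,0,0,0,0,0,0,0,0]}'
python3 -m handwheel '{"plan":[-0.0015,0.0003,-0.0013,0,0,0,0,0,0,0,0,0,0,0,0,0,0,0,0,0]}'
python3 -c "
from prof import *
s,_,_=snap('wrist','g5')
print('grip valve',A.T@(s['tool_pos']-[0,0,.0087]-o)*1000,'F',A.T@s['contact_force'],s['finger_gap'])
prof('g5',cols=(286,))"
```

```text
t: 12.05
tool_pos: [0.5873, -0.067, 0.1487]
orientation: [0.996, -0.086, 0.002, 0.0]
contact_force: [-2.7, 0.6, 10.5]
finger_gap: 0.061
finger_force: 53.7
t: 12.55
tool_pos: [0.5861, -0.0668, 0.1476]
orientation: [0.996, -0.086, 0.002, 0.0]
contact_force: [-2.3, 0.5, 8.8]
finger_gap: 0.061
finger_force: 53.8
grip valve [-0.62525892  1.42627967 12.15498792] F [3.84048593 0.13291653 8.29364074] 0.06104081842784979
g5 286 [[60, 9], [60, 11], [60, 14], [60, 16], [57, 17], [53, 17], [49, 17], [44, 17], [40, 18], [36, 18], [29, 18], [24, 19], [24, 22], [17, 22], [11, 23], [3, 23], [-7, 24], [-22, 23], [-34, 23], [-48, 24]]
```

```bash
for i in 1 2; do python3 -m handwheel '{"plan":[-0.0015,0.0003,-0.0013,0,0,0,0,0,0,0,0,0,0,0,0,0,0,0,0,0]}'
python3 -c "
from prof import *
s,_,_=snap('wrist','g6')
print('grip valve',A.T@(s['tool_pos']-[0,0,.0087]-o)*1000,'F',A.T@s['contact_force'])
prof('g6',cols=(286,),rows=range(190,345,16))"; done
```

```text
t: 13.1
tool_pos: [0.5846, -0.0665, 0.1464]
orientation: [0.996, -0.086, 0.002, 0.0]
contact_force: [-3.8, 0.6, 10.9]
finger_gap: 0.0608
finger_force: 53.8
grip valve [-2.5396158   1.47214    12.12780026] F [ 4.03862343e+00 -8.15112894e-03  1.07888102e+01]
g6 286 [[58, 9], [58, 14], [55, 17], [47, 17], [38, 18], [28, 19], [21, 22], [9, 23], [-8, 24], [-38, 23]]
t: 13.65
tool_pos: [0.5832, -0.0662, 0.1451]
orientation: [0.996, -0.086, 0.002, 0.0]
contact_force: [-3.1, 0.3, 10.8]
finger_gap: 0.0607
finger_force: 53.9
grip valve [-4.44173601  1.49042451 12.12542634] F [ 4.52781867 -0.21906064 10.28573147]
g6 286 [[57, 9], [56, 14], [53, 17], [45, 17], [36, 18], [26, 18], [20, 22], [7, 23], [-10, 24], [-39, 23]]
```

```bash
for i in 1 2; do python3 -m handwheel '{"plan":[-0.0011,0.0002,-0.0009,0,0,0,0,0,0,0,0,0,0,0,0,0,0,0,0,0]}'
python3 -c "
from prof import *
s,_,_=snap('wrist','g6')
print('grip valve',A.T@(s['tool_pos']-[0,0,.0087]-o)*1000,'F',A.T@s['contact_force'])
prof('g6',cols=(286,),rows=range(190,345,16))"; done
```

```text
t: 14.2
tool_pos: [0.5826, -0.0661, 0.1447]
orientation: [0.996, -0.086, 0.003, 0.0]
contact_force: [-0.8, 0.1, 11.8]
finger_gap: 0.0609
finger_force: 54.0
grip valve [-5.16683919  1.50228646 12.17562923] F [ 6.94169932 -0.08909195  9.56052575]
g6 286 [[55, 9], [56, 14], [52, 17], [45, 17], [35, 18], [25, 19], [19, 22], [6, 23], [-11, 24], [-40, 23]]
t: 14.75
tool_pos: [0.5826, -0.0661, 0.1448]
orientation: [0.996, -0.087, 0.004, 0.0]
contact_force: [1.0, -0.6, 13.5]
finger_gap: 0.0611
finger_force: 54.2
grip valve [-5.20110381  1.51324023 12.27624786] F [ 9.49321427 -0.45442518  9.6921261 ]
g6 286 [[55, 9], [56, 14], [52, 17], [44, 18], [35, 18], [25, 19], [19, 22], [6, 23], [-11, 24], [-40, 23]]
```

The advance stopped and the X force rose to 9 N, so the slot ends are on the studs at X≈0. I'll unload a little, open, and check.

```bash
python3 -m handwheel '{"plan":[-0.0006,0.0001,0.0012,0,-0.0006,0.0001,0.0012,0,0,0,0,0,0,0,0,0,0,0,0,0]}'
python3 -m handwheel '{"plan":[0,0,0,0,0,0,0,0,0,0,0,0,0,0,0,0,0,0,0,0]}' -1 20
python3 -m handwheel '{"plan":[0,0,0,0,0,0,0,0,0,0,0,0,0,0,0,0,0,0,0,0]}'
python3 -c "
from prof import *
s,_,_=snap('wrist','g7')
print('grip valve',A.T@(s['tool_pos']-[0,0,.0087]-o)*1000,'F',A.T@s['contact_force'])
prof('g7',rows=range(190,345,12))"
```

```text
t: 15.3
tool_pos: [0.5813, -0.0659, 0.1462]
orientation: [0.996, -0.087, 0.004, 0.0]
contact_force: [4.9, -0.7, 6.1]
finger_gap: 0.0606
finger_force: 53.3
t: 15.8
tool_pos: [0.5777, -0.0652, 0.1429]
orientation: [0.996, -0.087, -0.0, -0.0]
contact_force: [-0.1, 0.3, -0.3]
finger_gap: 0.0853
finger_force: 0.0
t: 16.3
tool_pos: [0.5779, -0.0652, 0.1432]
orientation: [0.996, -0.086, -0.0, -0.0]
contact_force: [0.5, -0.0, 0.6]
finger_gap: 0.0853
finger_force: 0.0
grip valve [-9.80203346  1.60435168 14.1567938 ] F [0.76819583 0.07689547 0.08245968]
g7 240 [[56, 14], [55, 17], [55, 21], [53, 23], [47, 23], [40, 23], [32, 23], [23, 23], [13, 23], [8, 26], [-14, 23], [-28, 24], [-46, 24]]
g7 286 [[56, 14], [56, 17], [56, 21], [53, 23], [47, 23], [40, 23], [32, 23], [23, 23], [19, 25], [10, 26], [-4, 26], [-28, 24], [-52, 23]]
g7 335 [[55, 14], [56, 17], [55, 21], [53, 23], [47, 23], [40, 23], [32, 23], [23, 23], [13, 23], [2, 24], [-14, 23], [-28, 24], [-53, 23]]
```

The cover rests level on the pistons by itself at X=0, with no load on the gripper. I'll withdraw along the normal, close the fingers and hover over the boss.

```bash
python3 -m handwheel '{"plan":[-0.004,0.0007,0.008,0,-0.004,0.0007,0.008,0,-0.007,0.0012,0.012,0,-0.008,0.0012,0.012,0,0,0,0,0]}'
python3 -m handwheel '{"plan":[0,0,0,0,0,0,0,0,0,0,0,0,0,0,0,0,0,0,0,0]}' 1 40
python3 -m handwheel '{"plan":[0,0,0,0,0,0,0,0,0,0,0,0,0,0,0,0,0,0,0,0]}'
python3 -c "
from prof import *
s,_,_=snap('wrist','p1')
print('TCP valve',A.T@(s['tool_pos']-o)*1000,'F',A.T@s['contact_force'])
prof('p1',cols=(200,240,286,335,370),rows=range(200,400,12))"
```

```text
t: 16.85
tool_pos: [0.5555, -0.0615, 0.1865]
orientation: [0.996, -0.086, 0.002, 0.0]
contact_force: [-0.1, -0.5, 0.4]
finger_gap: 0.0852
finger_force: 0.0
t: 17.35
tool_pos: [0.5548, -0.0614, 0.1828]
orientation: [0.996, -0.087, -0.0, -0.0]
contact_force: [0.9, -0.7, 0.1]
finger_gap: 0.0122
finger_force: 0.0
t: 17.85
tool_pos: [0.5549, -0.0614, 0.1833]
orientation: [0.996, -0.086, 0.0, -0.0]
contact_force: [0.2, 1.1, -1.1]
finger_gap: 0.0003
finger_force: 0.0
TCP valve [ 3.69971953  1.46706913 66.46496633] F [-0.68876502  1.15498183 -0.89605331]
p1 200 [[-39, -6], [-54, -7], [-67, -6], [-150, -42], [-159, -35], [-168, -27], [-177, -19], [-186, -11], [-196, -3], [35, 81], [37, 85], [38, 89], [35, 91], [32, 94], [29, 96], [26, 99], [60, 106]]
p1 240 [[4, 23], [-5, 23], [-17, 23], [-27, 24], [-43, 23], [-168, -27], [-177, -20], [-187, -12], [-196, -4], [32, 80], [36, 85], [40, 89], [51, 95], [54, 98], [56, 101], [58, 103], [61, 106]]
p1 286 [[9, 26], [0, 26], [-12, 26], [-27, 24], [-42, 23], [9, 54], [15, 61], [22, 68], [26, 74], [23, 77], [19, 80], [15, 83], [12, 86], [-225, 45], [-235, 54], [-241, 64], [52, 105]]
p1 335 [[5, 23], [-5, 23], [-16, 23], [-29, 23], [-43, 23], [-169, -27], [-177, -19], [-186, -11], [-196, -3], [-206, 5], [36, 85], [39, 89], [51, 95], [53, 98], [56, 101], [59, 103], [60, 106]]
p1 370 [[-39, -6], [-54, -7], [-67, -6], [-151, -42], [-159, -34], [-168, -27], [-178, -19], [-187, -11], [-197, -3], [34, 81], [36, 85], [38, 89], [36, 91], [32, 94], [29, 96], [26, 99], [61, 106]]
```

View pics/p1.png

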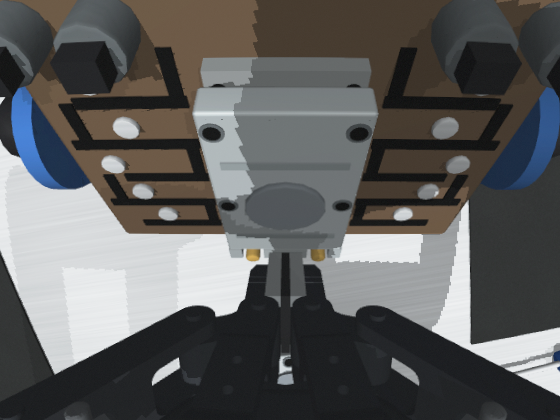

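Both studs are visible seated in the slots at (253,255) and (318,255), and the boss is at (286,207) with the closed tips just in front of it. I'll approach along the normal and find contact.

```bash
cat > st.py <<'E'
from tilt import *
s=r.state();print('TCP valve',(A.T@(s['tool_pos']-o)*1000).round(2),'F',(A.T@s['contact_force']).round(2),s['t'])
E
python3 -m handwheel '{"plan":[0.0036,-0.0006,-0.0043,0,0.0036,-0.0006,-0.0043,0,0.0036,-0.0006,-0.0044,0,0,0,0,0,0,0,0,0]}' >/dev/null; python3 st.py
for i in 1 2; do python3 -m handwheel '{"plan":[0.0006,-0.0001,-0.0008,0,0,0,0,0,0.0006,-0.0001,-0.0007,0,0,0,0,0,0,0,0,0]}'>/dev/null; python3 st.py; done
```

```text
TCP valve [ 3.3   1.5  49.18] F [ 0.64 -1.1   0.17] 18.4
TCP valve [ 3.69  1.5  47.57] F [ 0.21  0.8  -0.27] 18.9
TCP valve [ 3.62  1.51 45.57] F [ 0.22 -0.23  0.65] 19.4
```

```bash
for i in 1 2; do python3 -m handwheel '{"plan":[0.0006,-0.0001,-0.0008,0,0,0,0,0,0,0,0,0,0,0,0,0,0,0,0,0]}'>/dev/null; python3 st.py; done
```

```text
TCP valve [ 3.64  1.5  44.71] F [-0.62  1.01  5.41] 19.9
TCP valve [ 3.57  1.51 43.68] F [ 0.37 -0.28  6.04] 20.4
```

Contact came at Z≈45 with about 5–6 N, as expected, which puts the contact line about 1 mm from the boss centre. I'll press on and check that it stays level.

```bash
python3 -m handwheel '{"plan":[0.0006,-0.0001,-0.0008,0,0,0,0,0,0.0006,-0.0001,-0.0007,0,0,0,0,0,0,0,0,0]}'>/dev/null; python3 st.py
cat > lev.py <<'E'
from st import *
import sys
s,im,d=snap('wrist',sys.argv[1]);P=pose('wrist',s);V=[]
for v in range(90,330,3):
    for u in range(170,400,3):
        if d[v,u]>0:
            q=A.T@(at_d((u,v),P,float(d[v,u]))-o)*1000
            if abs(q[1])<29 and -50<q[0]<52 and 12<q[2]<30 and np.hypot(q[0],q[1])>21: V.append(q)
V=np.array(V);
for _ in range(4):
    c,*_=np.linalg.lstsq(np.c_[V[:,:2],np.ones(len(V))],V[:,2],rcond=None); e=V[:,2]-np.c_[V[:,:2],np.ones(len(V))]@c; V=V[abs(e)<max(.8,2*np.median(abs(e)))]
print(len(V),'tiltX deg',np.degrees(c[0]).round(2),'tiltY',np.degrees(c[1]).round(2),'Ztop',c[2].round(2),'X span',V[:,0].min().round(),V[:,0].max().round())
E
python3 lev.py q1; python3 - <<'E'
E
```

```text
TCP valve [ 3.58  1.54 42.04] F [ 0.14 -0.17  8.32] 20.9
TCP valve [ 3.58  1.54 42.04] F [ 0.14 -0.17  8.32] 20.9
1282 tiltX deg -0.08 tiltY -0.13 Ztop 19.95 X span -48.0 52.0
```

It is level to 0.1°. I'll continue to about 15 N.

```bash
python3 -m handwheel '{"plan":[0.0006,-0.0001,-0.0008,0,0,0,0,0,0.0006,-0.0001,-0.0007,0,0,0,0,0,0,0,0,0]}'>/dev/null; python3 st.py
python3 -m handwheel '{"plan":[0.0006,-0.0001,-0.0008,0,0,0,0,0,0,0,0,0,0,0,0,0,0,0,0,0]}'>/dev/null; python3 lev.py q2
```

```text
TCP valve [ 3.64  1.53 40.43] F [-0.31 -0.22 12.18] 21.45
TCP valve [ 3.57  1.55 39.54] F [ 0.69 -0.59 13.67] 21.95
1282 tiltX deg -0.08 tiltY -0.18 Ztop 17.53 X span -48.0 52.0
```

```bash
python3 -m handwheel '{"plan":[0.0004,-0.0001,-0.0005,0,0,0,0,0,0,0,0,0,0,0,0,0,0,0,0,0]}'>/dev/null; python3 st.py
for i in 1 2 3 4 5 6 7 8; do python3 -m handwheel '{"plan":[0,0,0,0,0,0,0,0,0,0,0,0,0,0,0,0,0,0,0,0]}'>/dev/null; python3 st.py; done; python3 lev.py q3
```

```text
TCP valve [ 3.64  1.53 39.04] F [ 0.76 -0.44 15.47] 22.5
TCP valve [ 3.62  1.51 39.03] F [-0.18 -0.55 15.95] 23.0
TCP valve [ 3.61  1.5  39.04] F [ 0.19  0.36 15.11] 23.5
TCP valve [ 3.63  1.51 39.03] F [-0.02 -0.72 15.62] 24.0
TCP valve [ 3.62  1.49 39.05] F [ 0.88  0.27 15.41] 24.5
TCP valve [ 3.61  1.51 39.04] F [ 0.45 -0.04 14.91] 25.0
TCP valve [ 3.62  1.51 39.06] F [-0.15 -0.25 15.55] 25.5
TCP valve [ 3.61  1.52 39.04] F [ 0.24 -0.11 15.86] 26.0
TCP valve [ 3.61  1.5  39.05] F [-0.23  0.16 16.18] 26.5
TCP valve [ 3.61  1.5  39.05] F [-0.23  0.16 16.18] 26.5
1282 tiltX deg -0.11 tiltY -0.11 Ztop 17.04 X span -47.0 52.0
```

The push has held steady at about 15.5 N along the normal for over 4 s, level to 0.1°. I'm handing in while still holding.

```bash
python3 -c "
from workcell import r
print(r.close_job())"
```

```text
the job is handed in; nothing more can be done
None
```

The cover is seated on its studs and pressed level to about 0.1°; the arm held a steady push of about 15.5 N on the boss for 4 s and was still holding when I handed the job in at about 27 s.

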